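# Stand the tipped tins up and close the row

### The arm

A 6-joint arm with a two-finger parallel gripper is mounted at the origin on the work surface. World frame = base frame: x ahead of the robot, y to its left, z up, the work surface at z = 0. Lengths are in m, angles in degrees, forces in N, time in s.
With the tool pointing down it reaches from about 0.3 to 0.75 m from the base axis. Payload 8.5 kg.
Tool frame: the origin (TCP) lies on the front face of the gripper's body, between the roots of the fingers; the fingertips stand 64 mm ahead of it and the grasp point (between the pads) lies 45 mm ahead of it; x points along the fingers, z is the direction in which the jaws open and shut, and the axes are right-handed (so a half turn about x gives the same grasp; the last joint's range is limited). The gripper opens to 88 mm and grips with 3 to 60 N. Pads are 18 mm wide; open, the fingers measure 123 mm over their backs; the gripper's body (75 mm by 187 mm) begins 45 mm behind the grasp point.
Start: joints at [58.425, 21.807, 74.336, -0, 83.858, -12.336], TCP at [0.181, 0.519, 0.303] pointing down, gripper open.
Joint ranges: [-178.18, 178.18], [-50.72, 133.34], [12.68, 142.11], [-81.47, 261.47], [9.98, 163.14], [-165.26, 165.26]. Speed limits (degrees/s): [136.94, 136.94, 180, 180, 180, 180].

### API

Orientations are given as a 3x3 rotation matrix whose columns are the frame's x, y, z axes.
In Python, from workcell import sense, read_camera, finish_job gives the robot as it stands.
- The arm moves only by the shell command python3 -m inch 'ROWS' [FORCE]. ROWS is text: rows parted by semicolons, each of 7 numbers parted by spaces: the shift along the tool's x, y, z in mm, then the turn, a rotation vector about the tool's x, y, z in rad, then the finger opening in mm, from 0 to 88.1. A call has 1 to 20 rows; each row is the pose to reach, as a shift and turn from the pose commanded when the call began, along the tool's axes at that moment; what a row does not reach only later rows make up. A row lasts 1/10 s, in which the tool goes at most 50 mm and 8.59 degrees, less where a joint would pass 70% of its speed; a pose out of reach is approached as far as the arm can. A call with a gripper value outside its range is refused whole. The fingers move at their own pace and stop on an object; FORCE is the grip in N (left out, the last holds). Time passes only in rows, so rows that repeat a pose let the fingers close. It gives the time, the measured TCP pose, the force and the opening at its end, in the units of the state.
- sense(): the state, without advancing time (a new reading comes with each control period).
- read_camera(name): name is "scene" or "top" or "wrist"; returns a dict with "img" (384x512x3 uint8, red, green, blue), "mtx" (3x3 intrinsics, pixels), "D" ([k1, k2, p1, p2, k3] as OpenCV has them; the pictures are not rectified), "position" and "orientation" of the camera in the world; the wrist camera has in their place "mount" (4x4, takes a point from camera to tool coordinates, whose origin is the TCP and whose axes are the tool frame's). Camera axes: x right, y down, z forward; pixel columns grow to the right and rows downward; lengths in m; the calibration is good to about 2 mm. A picture is of the moment at which its call begins: read the wrist's pose just before it. There is no depth.
- finish_job(): hands the job in, once; it reports no verdict.
The state is a dict: "time": time; "joint_positions": joint angles; "joint_velocities": joint speeds; "tau": joint torques, N m; "ee_pos": TCP position; "eef_rot": TCP orientation; "ft_force": force on the tool from outside, world axes, zero at the start; "ft_torque": the same for the moment, N m; "opening": finger opening in m.
Only numpy, scipy, OpenCV 4.12 (cv2) and the standard library are available. Lean on these libraries where they do the work, as an engineer would, in place of code of your own. Each camera call takes 0.05 s, during which the arm holds its last target. There are 200 camera calls.

### The job

Two of the four oblong steel tins in the bench lane have tipped forward over its front rail: stand both upright in the lane without knocking over the two that still stand. Then slide the row stop along the lane until the four upright tins are closed up snugly, side by side, between it and the end wall. Leave the parts lying round the lane where they are.

Things in the scene. Friction and masses are not known exactly. Their poses are not given: they have to be found in the camera images.
- lane: Fixed grey steel lane, 520 mm long (y), 90 deep (x; +x away from the robot). Origin: centre of its underside. Floor 4 mm thick; back wall 52 mm high, inner face at x = 36 mm; end wall 80 mm high at the +y end, inner face at y = 250 mm; front rail: round bar 8 mm thick along the lane at x = -40 mm, axis 32 mm high.
- row_stop (a joint): Row stop that slides along the lane, m; 0 at the -y end, growing toward +y (the end wall), at most 0.15; light friction. Its plate face stands at lane y = -0.174 + value, so the four tins, 304 mm together, fill the space at 0.120.
- stop_grip (a point): Middle of the top of the row stop's upright black grip tab, 14 mm thick (lane x), 30 mm wide (lane y), standing from 14 to 100 mm high, 60 mm behind the plate face. Axes as the lane's.
- stop_face (a point): Centre of the plate face of the row stop that meets the tins (plate 60 mm along lane x, 7 to 77 mm high, 5 mm thick toward -y). Axes as the lane's.
- tin_a: Plain steel oblong tin 76 wide (y) x 48 thick (x) x 130 mm tall (z), with a central black cap, 28 mm across, 16 high, on top; 0.35 kg. Origin: mid width, 20 mm above its underside, 10 mm behind its front (-x) face. Starts tipped about 55 degrees to the robot over the front rail, foot edge on the floor and foot's rear edge against the back wall, cap end 60 mm beyond the rail.
- tin_c: Plain steel oblong tin 76 wide (y) x 48 thick (x) x 130 mm tall (z), with a central black cap, 28 mm across, 16 high, on top; 0.35 kg. Origin: mid width, 20 mm above its underside, 10 mm behind its front (-x) face. Starts tipped about 55 degrees to the robot over the front rail, foot edge on the floor and foot's rear edge against the back wall, cap end 60 mm beyond the rail.
- tin_b: Plain steel oblong tin 76 wide (y) x 48 thick (x) x 130 mm tall (z), with a central black cap, 28 mm across, 16 high, on top; 0.35 kg. Origin: mid width, 20 mm above its underside, 10 mm behind its front (-x) face. Starts standing upright.
- tin_d: Plain steel oblong tin 76 wide (y) x 48 thick (x) x 130 mm tall (z), with a central black cap, 28 mm across, 16 high, on top; 0.35 kg. Origin: mid width, 20 mm above its underside, 10 mm behind its front (-x) face. Starts standing upright.
- socket: Bystander: chrome spark plug socket standing upright beyond the lane, 29 mm across, 65 mm tall. Origin: centre of its underside.
- mount_block: Bystander: black rubber carburetor mount block, 45 x 60 mm, 32 mm high with its round spigot, in front of the lane. Origin: centre of its underside.
- tacho_probe: Bystander: brass-bodied tachometer probe lying along its y, 115 mm long, 20 mm high, in front of the lane. Origin: on its underside, 50 mm from the brass end.
- shroud: Bystander: curved aluminium cylinder shroud piece with fins standing on its edge, about 80 mm wide (its y), 28 mm deep (its x) and 80 mm high, in front of the lane. Origin: at its underside, near the middle.
Things that resemble listed ones, but are neither listed nor needed, are in the scene too. Leave any pink, red or turquoise look-alike of the tin_a alone.

How it is judged:
By the outcome, as a careful person would: the job done as asked, in the order asked, and still so for the second after the job is handed in, with the robot touching nothing.
It also fails if it takes over 64 s, if anything falls off the work surface, if the arm or the gripper's body presses on something with over 40 N, if the wrist force passes 120 N, or if a joint passes its speed limit or range.

## Working session

There is one attempt and no reset: what is moved stays moved. The work goes in short steps, Python scripts to look and compute and a shell command to move; the robot and the scene stay as the last step left them, time stands still between calls to the robot, and variables do not carry over. Pictures are saved under pics/ and viewed, about 8 in all and at most 12, crops included, and the job is handed in when it is done.

```bash
mkdir -p pics; cat > h.py <<'E'
import numpy as np,cv2,pickle
from workcell import sense,read_camera
def snap(name,fn):
    s=sense();c=read_camera(name);c['s']=s
    if 'mount' in c:
        T=np.eye(4);T[:3,:3]=s['eef_rot'];T[:3,3]=s['ee_pos'];T=T@np.array(c['mount']);c['position']=T[:3,3];c['orientation']=T[:3,:3]
    cv2.imwrite('pics/%s.png'%fn,c['img'][:,:,::-1]);pickle.dump(c,open('pics/%s.pkl'%fn,'wb'));return c
def load(fn):return pickle.load(open('pics/%s.pkl'%fn,'rb'))
def ray(c,uv):
    p=cv2.undistortPoints(np.array(uv,float).reshape(-1,1,2),np.array(c['mtx']),np.array(c['D']))[:,0]
    d=np.c_[p,np.ones(len(p))]@np.array(c['orientation']).T
    return np.array(c['position']),d
def onz(c,uv,z):
    o,d=ray(c,uv);return o+d*((z-o[2])/d[:,2])[:,None]
def proj(c,P):
    R=np.array(c['orientation']).T;t=-R@np.array(c['position'])
    return cv2.projectPoints(np.array(P,float).reshape(-1,3),cv2.Rodrigues(R)[0],t,np.array(c['mtx']),np.array(c['D']))[0][:,0]
E
python3 - <<'E'
from h import *
for n in('top','scene'):
    c=snap(n,n+'0');print(c['position'],np.round(c['orientation'],3).tolist())
a=np.vstack([load('top0')['img'],load('scene0')['img']])
s=sense();print(s['time'],s['ee_pos'],np.round(s['eef_rot'],3).tolist())
E
```

```text
[0.42013323 0.00839989 0.83943184] [[-0.007, -0.981, 0.194], [-1.0, 0.01, 0.015], [-0.016, -0.194, -0.981]]
[ 1.00297334 -0.21527481  0.65737022] [[0.416, 0.682, -0.602], [0.91, -0.308, 0.279], [0.005, -0.663, -0.748]]
0.1 [0.18113773 0.51914262 0.30220248] [[-0.001, -0.944, 0.329], [-0.001, 0.329, 0.944], [-1.0, 0.0, -0.001]]
```

View pics/top0.png

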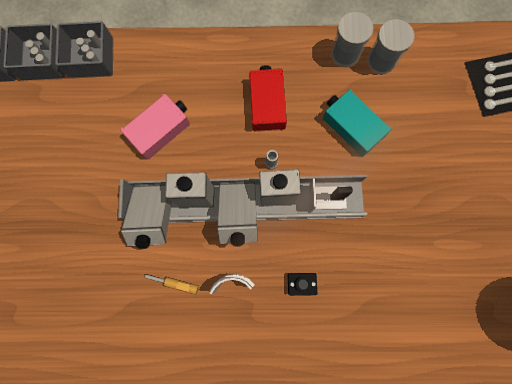

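View pics/scene0.png

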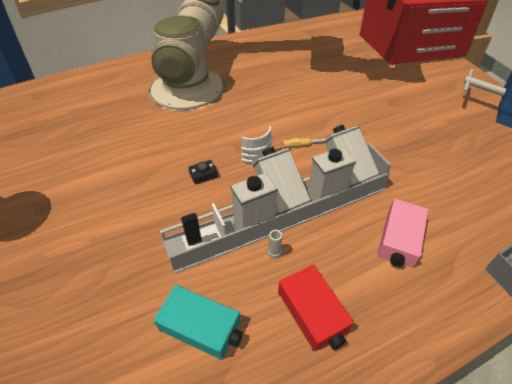

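```bash
python3 - <<'E'
from h import *
i=load('top0')['img'][155:305,110:375,::-1]
cv2.imwrite('pics/crop1.png',cv2.resize(i,None,fx=3,fy=3,interpolation=cv2.INTER_CUBIC))
E
```

```text
(no output)
```

View pics/crop1.png

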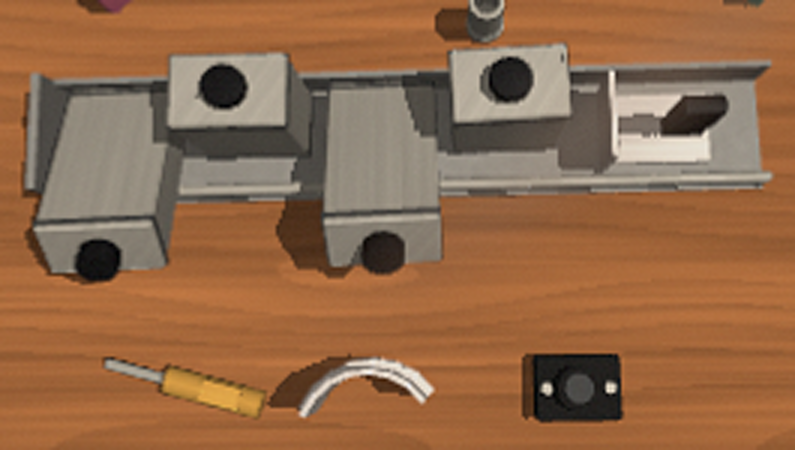

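```bash
python3 - <<'E'
from h import *
c=load('top0')
def q(name,pts,z):
    P=onz(c,np.array(pts,float)/3+[110,155],z);print(name,np.round(P*1000,1)[:,:2].tolist());return P
q('railend,railmid',[(771,178),(450,187),(240,190)],.034)
q('backtop -y, ',[(770,63)],.052)
q('endwall top back,front',[(40,75),(33,190)],.08)
q('B top',[(169,57),(290,55),(294,124),(170,128)],.134)
q('D top',[(449,50),(567,46),(570,113),(454,123)],.134)
q('B cap D cap',[(223,85),(510,77)],.150)
# tipped: heel at lane back: top cap dirs; lower end corner z: after tip, front-top edge
th=np.radians(55)
q('stop plate top',[(612,70),(616,160)],.077)
q('grip top',[(725,103),(700,98)],.1)
q('A top back edge (38,225)-(155,216), C (325,214)-(440,208)',[(38,225),(155,216),(325,214),(440,208)],.004+.048*np.sin(th)*0+.13*np.cos(th)+.048*np.sin(th))
q('bystanders',[(185,388),(265,400),(105,362),(320,400),(365,360),(430,390),(575,387)],.02)
E
```

```text
railend,railmid [[527.0, -214.7], [522.4, 13.3], [521.6, 163.5]]
backtop -y,  [[606.6, -214.2]]
endwall top back,front [[596.7, 294.5], [517.2, 294.3]]
B top [[595.2, 192.2], [595.7, 114.5], [550.7, 111.1], [548.9, 189.7]]
D top [[598.0, 12.6], [599.8, -62.9], [556.1, -63.6], [550.4, 9.8]]
B cap D cap [[572.9, 153.6], [576.2, -25.3]]
stop plate top [[597.0, -99.1], [534.4, -99.5]]
grip top [[568.4, -169.4], [572.0, -153.2]]
A top back edge (38,225)-(155,216), C (325,214)-(440,208) [[489.9, 275.4], [494.9, 201.1], [495.2, 92.6], [498.4, 19.3]]
bystanders [[384.0, 200.8], [375.4, 144.3], [402.3, 258.0], [375.1, 105.7], [402.1, 74.3], [381.3, 28.6], [382.9, -72.9]]
```

```bash
cat >> h.py <<'E'
from scipy.spatial.transform import Rotation as Ro
def toolR(pitch,yaw=1.0): # pitch deg: 0 = down, 55 = pointing fwd-down
    return Ro.from_euler('z',yaw,degrees=True).as_matrix()@Ro.from_euler('y',-pitch,degrees=True).as_matrix()@np.array([[0,-1,0],[0,0,1],[-1,0,0.]])
def row(p,R,s=None):
    s=s or sense();R0=np.array(s['eef_rot'])
    return np.round(R0.T@(np.array(p)-s['ee_pos'])*1000,1).tolist()+np.round(Ro.from_matrix(R0.T@R).as_rotvec(),3).tolist()
E
python3 - <<'E'
from h import *
t=load('top0');s=load('scene0')
for n,a,b in(('A',(98,260),(339,129)),('C',(383,253),(268,152)),('B',(223,87),(335,155)),('D',(510,80),(254,183))):
    a=np.array(a)/3+[110,155]
    o1,d1=ray(t,[a]);o2,d2=ray(s,[b]);A=np.c_[d1[0],-d2[0]]
    k=np.linalg.lstsq(A,o2-o1,rcond=None)[0];P,Q=o1+k[0]*d1[0],o2+k[1]*d2[0]
    print(n,np.round((P+Q)*500,1),np.round((P-Q)*1000,1),np.round(onz(t,[a],.1075)*1000,1))
R=toolR(55);print(row(np.array([.389,.238,.159]),R))
E
```

```text
A [468.5 240.4 105.9] [-0.6 -1.1 -0.4] [[468.1 239.3 107.5]]
C [471.   56.2 104.7] [0.1 0.3 0. ] [[470.9  56.2 107.5]]
B [572.9 155.  145.3] [-0.5 -1.  -0.3] [[581.  162.5 107.5]]
D [575.6 -25.  145.4] [-0.5 -1.2 -0. ] [[583.8 -27.4 107.5]]
[143.4, -288.9, -196.8, -0.325, -0.171, -0.95]
```

```bash
python3 -m inch '143 -289 -197 -0.325 -0.171 -0.95 50;143 -289 -197 -0.325 -0.171 -0.95 50;143 -289 -197 -0.325 -0.171 -0.95 50;143 -289 -197 -0.325 -0.171 -0.95 50;143 -289 -197 -0.325 -0.171 -0.95 50;143 -289 -197 -0.325 -0.171 -0.95 50;143 -289 -197 -0.325 -0.171 -0.95 50;143 -289 -197 -0.325 -0.171 -0.95 50;143 -289 -197 -0.325 -0.171 -0.95 50;143 -289 -197 -0.325 -0.171 -0.95 50;143 -289 -197 -0.325 -0.171 -0.95 50;143 -289 -197 -0.325 -0.171 -0.95 50;143 -289 -197 -0.325 -0.171 -0.95 50;143 -289 -197 -0.325 -0.171 -0.95 50' 40
python3 - <<'E'
from h import *
c=snap('wrist','w1');print(np.round(c['mount'],3).tolist())
u=np.array([-.819,0,.574])
print(proj(c,[[.4685,.240,.106],[.475,.240,.098],[.462,.24,.1075]]))
E
```

```text
time: 1.5
ee_pos: [0.4021, 0.2597, 0.2344]
eef_rot: [[0.781, -0.625, -0.008], [0.002, -0.01, 1.0], [-0.625, -0.781, -0.007]]
ft_force: [-0.2, -0.1, 0.7]
opening: 0.0501
[[0.0, -0.291, 0.957, -0.083], [0.0, -0.957, -0.291, 0.075], [1.0, 0.0, -0.0, 0.001], [0.0, 0.0, 0.0, 1.0]]
[[231.78706151 127.2050469 ]
 [232.8804052  123.45291323]
 [230.9817861  123.8131139 ]]
```

View pics/w1.png

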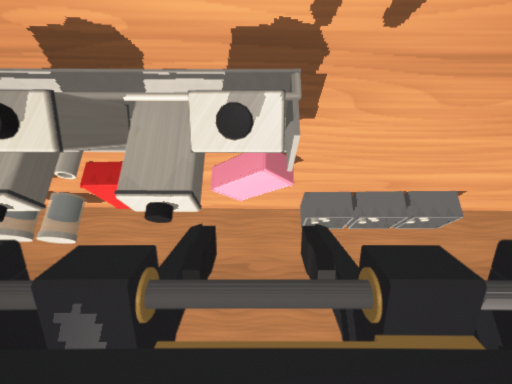

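```bash
python3 - <<'E'
from h import *
s=sense();print(s['time'],s['ee_pos'],np.round(s['joint_positions'],1))
R=toolR(55);u=-R[:,0];ct=np.array([.4625,.240,.107])
for k in(.085,.051):print(row(ct+k*u,R))
E
```

```text
1.55 [0.40213569 0.2597348  0.23449376] [ 26.5  14.6 113.9 -81.4  20.5   7.5]
[41.9, 67.5, -20.4, -0.0, -0.011, -0.064]
[75.8, 65.3, -20.0, -0.0, -0.011, -0.064]
```

```bash
python3 - <<'E'
from h import *
R=toolR(25);
for p in((.4216,.240,.205),(.4428,.240,.1598)):print(row(p,R))
E
```

```text
[33.6, 11.1, -19.7, -0.003, -0.011, 0.46]
[78.4, 33.1, -19.6, -0.003, -0.011, 0.46]
```

```bash
python3 -m inch '33 11 -20 -0.003 -0.011 0.46 50;33 11 -20 -0.003 -0.011 0.46 50;33 11 -20 -0.003 -0.011 0.46 50;33 11 -20 -0.003 -0.011 0.46 50;33 11 -20 -0.003 -0.011 0.46 50;33 11 -20 -0.003 -0.011 0.46 50;33 11 -20 -0.003 -0.011 0.46 50;33 11 -20 -0.003 -0.011 0.46 50;33 11 -20 -0.003 -0.011 0.46 50' 60
python3 - <<'E'
from h import *
c=snap('wrist','w2');s=c['s'];print(s['ee_pos'],np.round(s['joint_positions'],1))
print(proj(c,[[.4625,.240,.107]]))
R=toolR(25)
for p in((.4322,.240,.182),(.4428,.240,.1598)):print(row(p,R))
E
```

```text
time: 2.45
ee_pos: [0.421, 0.2393, 0.2053]
eef_rot: [[0.423, -0.906, -0.016], [0.006, -0.015, 1.0], [-0.906, -0.423, -0.001]]
ft_force: [0.8, -0.1, -0.5]
opening: 0.0498
[0.4209659  0.23927685 0.20527187] [ 18.5  16.7 104.7 -12.8  35.3 -63.5]
[[257.34309086 206.92700526]]
[25.9, -0.3, 0.5, -0.001, -0.001, 0.001]
[50.5, -0.5, 0.4, -0.001, -0.001, 0.001]
```

View pics/w2.png

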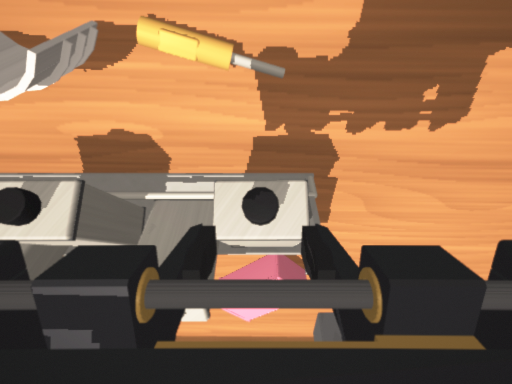

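```bash
python3 -m inch '25 0 1 0 0 0 50;50 0 1.5 0 0 0 50;50 0 1.5 0 0 0 50;50 0 1.5 0 0 0 20;50 0 1.5 0 0 0 20;50 0 1.5 0 0 0 20;50 0 1.5 0 0 0 20;50 0 1.5 0 0 0 20;50 0 1.5 0 0 0 20;50 0 1.5 0 0 0 20' 60
python3 - <<'E'
from h import *
s=sense();print(s['ft_torque'])
p=np.array(s['ee_pos']);tip=p+.064*np.array(s['eef_rot'])[:,0]
print(p,tip)
# rotation about y relative to start by dth (uprighting = pitch decreasing), foot ref
th0=55;R0=np.array(s['eef_rot'])
yaw=Ro.from_euler('z',1,degrees=True).as_matrix();ax=yaw[:,1]
F0=np.array([0,0,0.004]);F0[:2]=[.5681+.0,.240]
d=yaw.T@(p-F0)
for th,fx,fz in((53,-5,.012),(47,-12,.020),(40,-18,.024),(32,-22,.024),(24,-24,.022),(16,-26,.02),(8,-27,.018),(0,-27,.014)):
    r=Ro.from_rotvec(ax*np.radians(th-th0))  # rotate about y: u tilt -x; decreasing
    P=F0+yaw[:,0]*fx/1000+np.array([0,0,fz-.004])+r.apply(p-F0)
    print(th,row(P,r.as_matrix()@R0,s),np.round(P,3))
E
```

```text
time: 3.5
ee_pos: [0.4424, 0.2412, 0.1611]
eef_rot: [[0.424, -0.906, -0.016], [0.008, -0.015, 1.0], [-0.906, -0.424, 0.001]]
ft_force: [-4.4, -0.2, 6.9]
opening: 0.0249
[0.10895409 0.34884315 0.01207414]
[0.4424498  0.24123512 0.16109705] [0.46957356 0.24172203 0.10313098]
53 [-7.6, 7.9, -0.0, -0.0, -0.0, -0.035] [0.432 0.241 0.165]
47 [-11.1, 30.8, -0.0, -0.0, -0.0, -0.14] [0.41  0.241 0.158]
40 [-6.9, 56.8, -0.1, -0.0, -0.0, -0.262] [0.388 0.24  0.143]
32 [6.5, 84.1, -0.1, -0.0, -0.0, -0.401] [0.369 0.24  0.12 ]
24 [25.7, 108.1, -0.1, -0.0, -0.001, -0.541] [0.355 0.24  0.092]
16 [47.8, 129.3, -0.2, -0.0, -0.001, -0.681] [0.346 0.24  0.063]
8 [72.6, 146.5, -0.2, -0.0, -0.001, -0.82] [0.341 0.239 0.033]
0 [101.5, 160.3, -0.2, -0.0, -0.001, -0.96] [0.34  0.239 0.001]
```

```bash
python3 - <<'E'
from h import *
w=snap('wrist','w3');t=snap('scene','s3')
a=w['img'][150:330,170:350];b=t['img'][80:200,260:400]
o=np.hstack([cv2.resize(a,(400,400),interpolation=3),cv2.resize(b,(400,400),interpolation=3)])
cv2.imwrite('pics/c3.png',o[:,:,::-1])
E
```

```text
(no output)
```

View pics/c3.png

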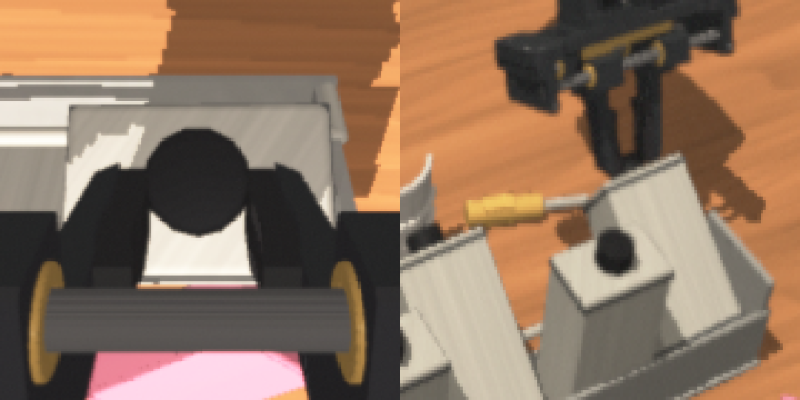

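```bash
python3 - <<'E'
from h import *
c=load('w3');s=c['s'];R=np.array(s['eef_rot']);p=np.array(s['ee_pos'])
def f(P): return np.round((proj(c,P)-[170,150])*2.222)
T=lambda x,y,z:p+R@(np.array([x,y,z])/1000)
print('tips',[f([T(64,y,z)])[0].tolist() for y in(-9,0,9) for z in(-12,12)])
print('grasp',[f([T(45,y,z)])[0].tolist() for y in(-9,0,9) for z in(-12,12)])
print('captop pred',f([[.4625,.2412,.107]]), 'axis in tool',R.T@(np.array([.4625,.2412,.107])-p)*1000,R.T@(np.array([.4756,.2412,.0978])-p)*1000)
for y in range(0,26,5): # cap top centre on ray at image (198,182)
    uv=np.array([198,182])/2.222+[170,150];o,d=ray(c,[uv]);od=R.T@(o-p)*1000;dd=R.T@d[0];k=(y-od[1])/dd[1];print(y,np.round(od+k*dd,1),np.round((o+k/1000*d[0])*1000,1))
E
```

```text
tips [[149.0, 227.0], [238.0, 227.0], [148.0, 197.0], [238.0, 197.0], [147.0, 166.0], [239.0, 166.0]]
grasp [[143.0, 267.0], [243.0, 268.0], [142.0, 234.0], [243.0, 234.0], [141.0, 200.0], [244.0, 200.0]]
captop pred [[191. 192.]] axis in tool [57.49394431  4.77346368 -0.40297654] [71.37846069 -3.19026716 -0.62477798]
0 [73.   0.   1.3] [473.4 243.1  94.9]
5 [62.6  5.   1.3] [464.5 243.  102.2]
10 [52.3 10.   1.3] [455.5 242.8 109.5]
15 [41.9 15.   1.3] [446.6 242.6 116.8]
20 [31.5 20.   1.2] [437.7 242.4 124.1]
25 [21.1 25.   1.2] [428.7 242.2 131.4]
```

```bash
python3 -m inch '0 0 0 0 0 0 40;0 0 0 0 0 0 40;0 0 0 0 0 0 40;3 4 1 0 0 0 40;3 4 1 0 0 0 40;3 4 1 0 0 0 40;3 4 1 0 0 0 10;3 4 1 0 0 0 10;3 4 1 0 0 0 10;3 4 1 0 0 0 10;3 4 1 0 0 0 10;3 4 1 0 0 0 10;3 4 1 0 0 0 10' 60
sed -i '$a def upright(p,R0,F0,keys,th0=55):\n    yaw=Ro.from_euler("z",1,degrees=True).as_matrix();s=sense()\n    for th,fx,fz in keys:\n        r=Ro.from_rotvec(yaw[:,1]*np.radians(th0-th));P=F0+yaw[:,0]*fx/1000+np.array([0,0,fz-.004])+r.apply(p-F0)\n        print(th,row(P,r.as_matrix()@R0,s),np.round(P,3))' h.py
python3 - <<'E'
from h import *
s=sense()
upright(np.array(s['ee_pos']),np.array(s['eef_rot']),np.array([.5681,.240,.004]),((53,-5,.012),(47,-12,.020),(40,-18,.024),(32,-22,.024),(24,-24,.022),(16,-26,.02),(8,-27,.018),(0,-27,.014)))
E
```

```text
time: 4.9
ee_pos: [0.4403, 0.2421, 0.1559]
eef_rot: [[0.423, -0.906, -0.016], [0.007, -0.014, 1.0], [-0.906, -0.423, 0.0]]
ft_force: [-0.5, 0.1, 0.1]
opening: 0.0262
53 [-11.0, -5.6, 0.0, -0.0, 0.0, 0.035] [0.441 0.242 0.168]
47 [-24.9, -23.1, 0.0, -0.0, 0.0, 0.14] [0.451 0.242 0.188]
40 [-32.5, -43.5, 0.1, -0.0, 0.0, 0.262] [0.466 0.243 0.204]
32 [-32.3, -67.5, 0.1, -0.0, 0.001, 0.401] [0.488 0.243 0.214]
24 [-25.6, -91.9, 0.1, -0.0, 0.001, 0.541] [0.513 0.243 0.218]
16 [-15.2, -115.3, 0.2, -0.0, 0.001, 0.681] [0.538 0.244 0.218]
8 [-0.8, -138.0, 0.2, -0.0, 0.001, 0.82] [0.565 0.244 0.215]
0 [19.0, -158.7, 0.2, -0.0, 0.001, 0.96] [0.592 0.245 0.206]
```

```bash
python3 -m inch '-5 -3 0 0 0 0.017 10;-11 -5.6 1 0 0 0.035 10;-18 -14 2 0 0 0.087 10;-25 -23 3 0 0 0.14 10;-29 -33 4 0 0 0.2 10;-32.5 -43.5 4 0 0 0.262 10;-32.5 -55 4 0 0 0.33 10;-32 -67.5 4 0 0 0.401 10;-29 -80 4 0 0 0.47 10;-25.6 -92 4 0 0 0.541 10;-20 -104 4 0 0 0.61 10;-15 -115 4 0 0 0.681 10;-8 -127 4 0 0 0.75 10;-1 -138 4 0 0 0.82 10;9 -148 4 0 0 0.89 10;19 -159 4 0 0 0.96 10;19 -159 4 0 0 0.96 10;19 -159 4 0 0 0.96 10;19 -159 4 0 0 0.96 10' 60
python3 - <<'E'
from h import *
s=sense();print(np.round(s['joint_positions'],1))
w=snap('top','t4');t=snap('scene','s4')
a=w['img'][150:260,110:250];b=t['img'][70:220,230:400]
o=np.hstack([cv2.resize(a,(400,400),interpolation=3),cv2.resize(b,(400,400),interpolation=3)])
cv2.imwrite('pics/c4.png',o[:,:,::-1])
E
```

```text
time: 6.8
ee_pos: [0.5917, 0.2487, 0.2063]
eef_rot: [[-0.499, -0.867, -0.017], [-0.008, -0.015, 1.0], [-0.867, 0.499, 0.0]]
ft_force: [0.2, 0.2, -3.4]
opening: 0.026
[ 10.8  45.3  50.9   5.3 113.2 -79.3]
```

View pics/c4.png

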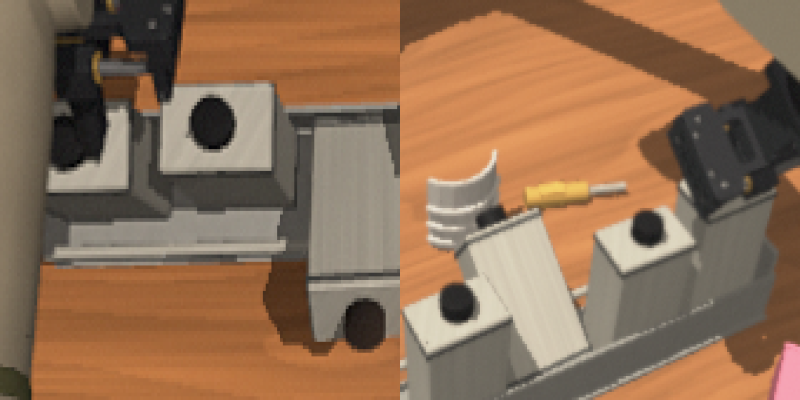

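```bash
python3 -m inch '2.6 -1.5 0 0 0 0 10;5.2 -3 0 0 0 0 10;7 -4 0 0 0 0 10;8 -4.6 0 0 0 0 10;8.7 -5 0 0 0 0 10;8.7 -5 0 0 0 0 10;8.7 -5 0 0 0 0 10'
```

```text
time: 7.6
ee_pos: [0.5925, 0.2487, 0.1972]
eef_rot: [[-0.498, -0.867, -0.016], [-0.007, -0.015, 1.0], [-0.867, 0.498, 0.001]]
ft_force: [0.3, 1.8, 5.9]
opening: 0.0261
```

```bash
python3 -m inch '0 0 0 0 0 0 46;0 0 0 0 0 0 46;0 0 0 0 0 0 46;-15 0 0 0 0 0 46;-40 0 0 0 0 0 46;-70 0 0 0 0 0 46;-70 0 0 0 0 0 46'
python3 - <<'E'
from h import *
print(row((.50,.15,.30),toolR(0)),row((.4217,.0577,.215),toolR(25)))
E
```

```text
time: 8.3
ee_pos: [0.6286, 0.2488, 0.2592]
eef_rot: [[-0.495, -0.869, -0.016], [-0.007, -0.014, 1.0], [-0.869, 0.495, 0.001]]
ft_force: [0.5, -0.4, -0.4]
opening: 0.0458
[28.8, 133.4, -96.7, -0.002, 0.002, -0.518] [142.0, 160.7, -187.9, -0.002, 0.001, -0.954]
```

```bash
python3 -m inch '14 66 -48 0 0 -0.13 46;29 133 -97 0 0 -0.26 46;29 133 -97 0 0 -0.4 46;29 133 -97 0 0 -0.518 46;70 142 -130 0 0 -0.66 46;100 151 -160 0 0 -0.8 46;142 161 -188 0 0 -0.954 46;142 161 -188 0 0 -0.954 46;142 161 -188 0 0 -0.954 46;142 161 -188 0 0 -0.954 46;142 161 -188 0 0 -0.954 46'
python3 - <<'E'
from h import *
c=snap('wrist','w5');s=c['s'];print(np.round(s['joint_positions'],1))
R=np.array(s['eef_rot']);p=np.array(s['ee_pos'])
# cap top centre guess: same offset in tool as A: (58-3, .8)
print('guess cap px',proj(c,[[.465,.0577,.106]]))
print(row((.4428,.0577,.155),toolR(25)))
t=snap('top','t5')
o=np.hstack([cv2.resize(c['img'],(440,330)),cv2.resize(t['img'][150:260,110:250],(360,330),interpolation=3)])
cv2.imwrite('pics/c5.png',o[:,:,::-1])
E
```

```text
time: 9.4
ee_pos: [0.4209, 0.0578, 0.2145]
eef_rot: [[0.418, -0.908, -0.017], [0.007, -0.015, 1.0], [-0.908, -0.419, 0.0]]
ft_force: [-0.5, -0.8, 0.4]
opening: 0.0464
[ -10.4    9.4  113.3    8.6   33.2 -107.6]
guess cap px [[256.12939559 200.50547807]]
[63.2, 5.1, -0.6, -0.0, -0.0, -0.004]
```

View pics/c5.png

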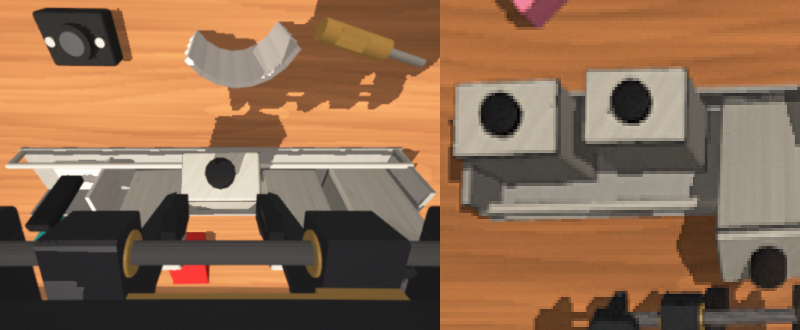

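```bash
python3 -m inch '35 3 -0.3 0 0 0 46;63 5 -0.3 0 0 0 46;63 5 -0.3 0 0 0 46;63 5 -0.3 0 0 0 46;63 5 -0.3 0 0 0 10;63 5 -0.3 0 0 0 10;63 5 -0.3 0 0 0 10;63 5 -0.3 0 0 0 10;63 5 -0.3 0 0 0 10;63 5 -0.3 0 0 0 10;63 5 -0.3 0 0 0 10;63 5 -0.3 0 0 0 10' 60
python3 - <<'E'
from h import *
s=sense()
upright(np.array(s['ee_pos']),np.array(s['eef_rot']),np.array([.571,.0577,.004]),((53,-5,.012),(47,-12,.020),(40,-18,.024),(32,-22,.024),(24,-24,.022),(16,-26,.02),(8,-27,.018),(0,-27,.014)))
E
```

```text
time: 10.7
ee_pos: [0.4418, 0.0578, 0.1553]
eef_rot: [[0.419, -0.908, -0.016], [0.007, -0.015, 1.0], [-0.908, -0.419, 0.0]]
ft_force: [-3.1, 0.1, 6.5]
opening: 0.0263
53 [-11.1, -5.5, 0.0, -0.0, 0.0, 0.035] [0.442 0.058 0.168]
47 [-25.2, -23.0, 0.0, -0.0, 0.0, 0.14] [0.452 0.058 0.188]
40 [-33.1, -43.4, 0.0, -0.0, 0.0, 0.262] [0.467 0.058 0.204]
32 [-33.2, -67.5, 0.1, -0.0, 0.0, 0.401] [0.489 0.059 0.214]
24 [-26.8, -92.1, 0.1, -0.0, 0.001, 0.541] [0.514 0.059 0.218]
16 [-16.7, -115.7, 0.1, -0.0, 0.001, 0.681] [0.54  0.059 0.219]
8 [-2.5, -138.6, 0.2, -0.0, 0.001, 0.82] [0.567 0.06  0.216]
0 [17.1, -159.6, 0.2, -0.0, 0.001, 0.96] [0.594 0.06  0.207]
```

```bash
python3 -m inch '-5 -3 1 0 0 0.017 10;-11 -5.6 2 0 0 0.035 10;-18 -14 3 0 0 0.087 10;-25 -23 4 0 0 0.14 10;-29 -33 5 0 0 0.2 10;-33 -43.5 5 0 0 0.262 10;-33 -55 5 0 0 0.33 10;-33 -67.5 5 0 0 0.401 10;-30 -80 5 0 0 0.47 10;-27 -92 5 0 0 0.541 10;-22 -104 5 0 0 0.61 10;-17 -116 5 0 0 0.681 10;-10 -127 5 0 0 0.75 10;-2.5 -138.6 5 0 0 0.82 10;7 -149 5 0 0 0.89 10;17 -159.6 5 0 0 0.96 10;17 -159.6 5 0 0 0.96 10;17 -159.6 5 0 0 0.96 10' 60
python3 -m inch '2.6 -1.5 0 0 0 0 10;5.2 -3 0 0 0 0 10;7 -4 0 0 0 0 10;8 -4.6 0 0 0 0 10;8.7 -5 0 0 0 0 10;8.7 -5 0 0 0 0 10;8.7 -5 0 0 0 0 10'
python3 - <<'E'
from h import *
t=snap('scene','s6')
cv2.imwrite('pics/c6.png',cv2.resize(t['img'][80:280,140:400],None,fx=2.5,fy=2.5)[:,:,::-1])
E
```

```text
time: 12.5
ee_pos: [0.5935, 0.0652, 0.205]
eef_rot: [[-0.505, -0.863, -0.016], [-0.008, -0.014, 1.0], [-0.863, 0.505, 0.0]]
ft_force: [-0.5, -0.6, -5.2]
opening: 0.0258
time: 13.2
ee_pos: [0.5938, 0.0656, 0.1984]
eef_rot: [[-0.502, -0.865, -0.016], [-0.008, -0.014, 1.0], [-0.865, 0.502, 0.001]]
ft_force: [0.9, 2.5, 10.9]
opening: 0.0256
```

View pics/c6.png

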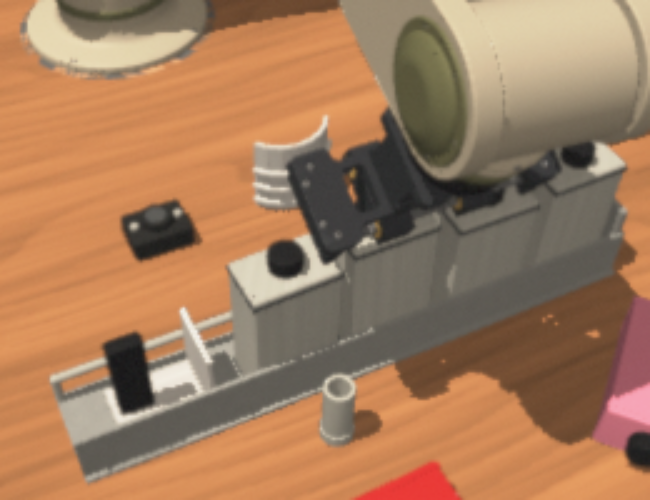

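```bash
python3 -m inch '0 0 0 0 0 0 46;0 0 0 0 0 0 46;0 0 0 0 0 0 46;-15 0 0 0 0 0 46;-40 0 0 0 0 0 46;-70 0 0 0 0 0 46;-70 0 0 0 0 0 46'
python3 - <<'E'
from h import *
print(row((.567,-.159,.24),toolR(0,-89)),row((.567,-.159,.121),toolR(0,-89)))
E
```

```text
time: 13.95
ee_pos: [0.6303, 0.0656, 0.2587]
eef_rot: [[-0.5, -0.866, -0.016], [-0.008, -0.014, 1.0], [-0.866, 0.5, -0.0]]
ft_force: [-0.4, -0.2, 0.2]
opening: 0.0456
[49.7, 48.6, -223.5, 1.53, -0.41, -0.41] [152.8, -10.9, -223.5, 1.53, -0.41, -0.41]
```

```bash
python3 -m inch '50 49 -224 1.53 -0.41 -0.41 46;50 49 -224 1.53 -0.41 -0.41 46;50 49 -224 1.53 -0.41 -0.41 46;50 49 -224 1.53 -0.41 -0.41 46;50 49 -224 1.53 -0.41 -0.41 46;50 49 -224 1.53 -0.41 -0.41 46;50 49 -224 1.53 -0.41 -0.41 46;50 49 -224 1.53 -0.41 -0.41 46;50 49 -224 1.53 -0.41 -0.41 46;50 49 -224 1.53 -0.41 -0.41 46;50 49 -224 1.53 -0.41 -0.41 46;50 49 -224 1.53 -0.41 -0.41 46;50 49 -224 1.53 -0.41 -0.41 46;50 49 -224 1.53 -0.41 -0.41 46'
python3 - <<'E'
from h import *
c=snap('wrist','w7');s=c['s'];print(np.round(s['joint_positions'],1))
print(row((.567,-.159,.121),toolR(0,-89)))
# tab top corners
print(proj(c,[[.56,-.174,.1],[.574,-.174,.1],[.574,-.144,.1],[.56,-.144,.1]]).round().tolist())
cv2.imwrite('pics/w7.png',c['img'][:,:,::-1])
E
```

```text
time: 15.35
ee_pos: [0.565, -0.1593, 0.2372]
eef_rot: [[-0.007, -0.02, 1.0], [0.001, 1.0, 0.02], [-1.0, 0.002, -0.007]]
ft_force: [0.1, 1.2, -0.5]
opening: 0.0461
[-27.3  28.6  74.2  -0.1  77.6 -28.4]
[116.3, 0.2, 2.8, 0.002, -0.007, -0.001]
[[254.0, 216.0], [270.0, 216.0], [271.0, 183.0], [254.0, 182.0]]
```

View pics/w7.png

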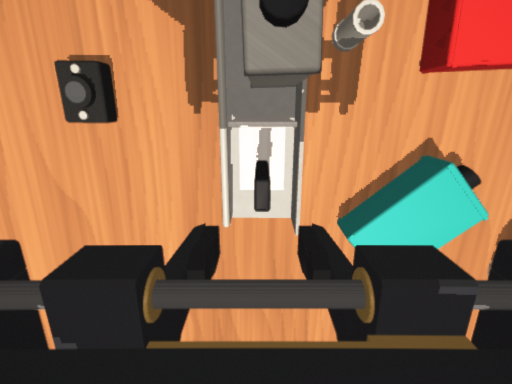

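```bash
python3 -m inch '50 0 2 0 -0.005 0 46;100 0 2 0 -0.005 0 46;116 0 2 0 -0.005 0 46;116 0 2 0 -0.005 0 46;116 0 2 0 -0.005 0 46;116 0 2 0 -0.005 0 5;116 0 2 0 -0.005 0 5;116 0 2 0 -0.005 0 5;116 0 2 0 -0.005 0 5;116 0 2 0 -0.005 0 5;116 0 2 0 -0.005 0 5;116 0 2 0 -0.005 0 5;116 0 2 0 -0.005 0 5' 30
```

```text
time: 16.7
ee_pos: [0.5669, -0.1592, 0.1221]
eef_rot: [[0.0, -0.018, 1.0], [0.0, 1.0, 0.018], [-1.0, 0.0, 0.0]]
ft_force: [4.2, 1.0, 4.3]
opening: 0.0141
```

```bash
python3 -m inch '0 5 0 0 0 0 5;0 10 0 0 0 0 5;0 15 0 0 0 0 5;0 20 0 0 0 0 5;0 25 0 0 0 0 5;0 30 0 0 0 0 5;0 34 0 0 0 0 5;0 38 0 0 0 0 5;0 42 0 0 0 0 5;0 46 0 0 0 0 5;0 50 0 0 0 0 5;0 54 0 0 0 0 5;0 58 0 0 0 0 5;0 62 0 0 0 0 5;0 66 0 0 0 0 5;0 70 0 0 0 0 5;0 73 0 0 0 0 5;0 76 0 0 0 0 5;0 79 0 0 0 0 5;0 82 0 0 0 0 5'
python3 -m inch '0 1 0 0 0 0 5;0 2 0 0 0 0 5;0 3 0 0 0 0 5;0 4 0 0 0 0 5;0 4 0 0 0 0 5'
```

```text
time: 18.7
ee_pos: [0.5654, -0.0785, 0.1221]
eef_rot: [[0.001, -0.018, 1.0], [-0.003, 1.0, 0.018], [-1.0, -0.003, 0.001]]
ft_force: [3.6, -9.4, 2.9]
opening: 0.0138
time: 19.2
ee_pos: [0.5654, -0.0747, 0.1221]
eef_rot: [[0.001, -0.018, 1.0], [-0.003, 1.0, 0.018], [-1.0, -0.003, 0.001]]
ft_force: [4.6, -10.4, 2.3]
opening: 0.0137
```

```bash
python3 -m inch '0 1 0 0 0 0 5;0 2 0 0 0 0 5;0 3 0 0 0 0 5;0 3 0 0 0 0 5'; python3 -m inch '0 0.7 0 0 0 0 5;0 1.4 0 0 0 0 5;0 1.4 0 0 0 0 5'
```

```text
time: 19.6
ee_pos: [0.5653, -0.0721, 0.1221]
eef_rot: [[0.001, -0.018, 1.0], [-0.004, 1.0, 0.018], [-1.0, -0.004, 0.001]]
ft_force: [4.2, -14.0, 2.9]
opening: 0.0137
time: 19.9
ee_pos: [0.5653, -0.0719, 0.1221]
eef_rot: [[0.001, -0.017, 1.0], [-0.006, 1.0, 0.017], [-1.0, -0.006, 0.001]]
ft_force: [1.9, -21.7, 1.5]
opening: 0.0141
```

```bash
python3 -m inch '0 0.5 0 0 0 0 5;0 1 0 0 0 0 5;0 1 0 0 0 0 5;0 1 0 0 0 0 5'
python3 - <<'E'
from h import *
t=snap('top','t8');s=snap('scene','s8')
o=np.vstack([cv2.resize(t['img'][160:235,110:320],(700,250),interpolation=3),cv2.resize(s['img'][90:270,130:410],(525,338))[:, :]
 if 0 else cv2.resize(s['img'][110:250,150:400],(700,350),interpolation=3)])
cv2.imwrite('pics/c8.png',o[:,:,::-1])
E
```

```text
time: 20.3
ee_pos: [0.5653, -0.0718, 0.1221]
eef_rot: [[0.001, -0.017, 1.0], [-0.007, 1.0, 0.017], [-1.0, -0.007, 0.001]]
ft_force: [2.2, -26.0, 1.7]
opening: 0.0139
```

View pics/c8.png

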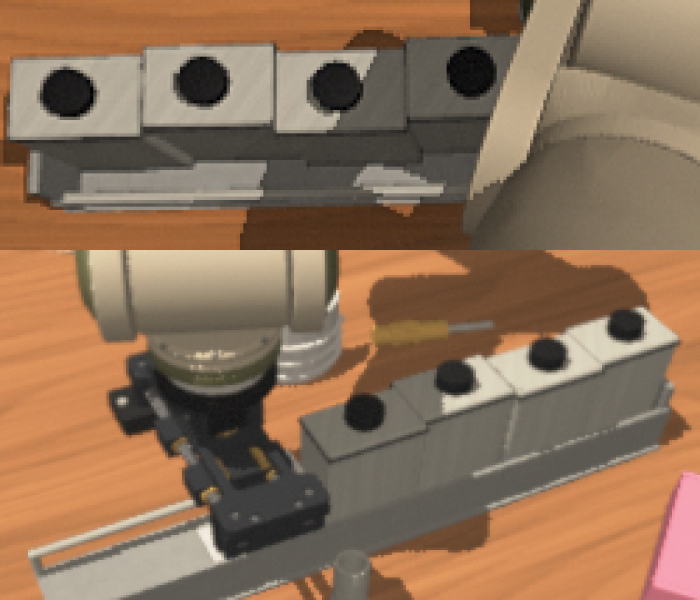

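```bash
python3 -m inch '0 0 0 0 0 0 40;0 0 0 0 0 0 40;0 0 0 0 0 0 40;0 0 0 0 0 0 40;-30 0 0 0 0 0 40;-70 0 0 0 0 0 40;-110 0 0 0 0 0 40;-150 0 0 0 0 0 40;-150 -50 0 0 0 0 40;-150 -100 0 0 0 0 40;-150 -150 0 0 0 0 40;-150 -150 0 0 0 0 40;-150 -150 0 0 0 0 40'
python3 - <<'E'
from h import *
t=snap('top','t9');s=snap('scene','s9')
o=np.vstack([cv2.resize(t['img'][155:305,110:375],(636,360),interpolation=3),cv2.resize(s['img'][110:270,130:410],(636,240))])
cv2.imwrite('pics/c9.png',o[:,:,::-1])
E
```

```text
time: 21.7
ee_pos: [0.5673, -0.2183, 0.271]
eef_rot: [[-0.002, -0.016, 1.0], [0.002, 1.0, 0.016], [-1.0, 0.002, -0.002]]
ft_force: [-0.5, 0.8, -0.7]
opening: 0.0401
```

View pics/c9.png

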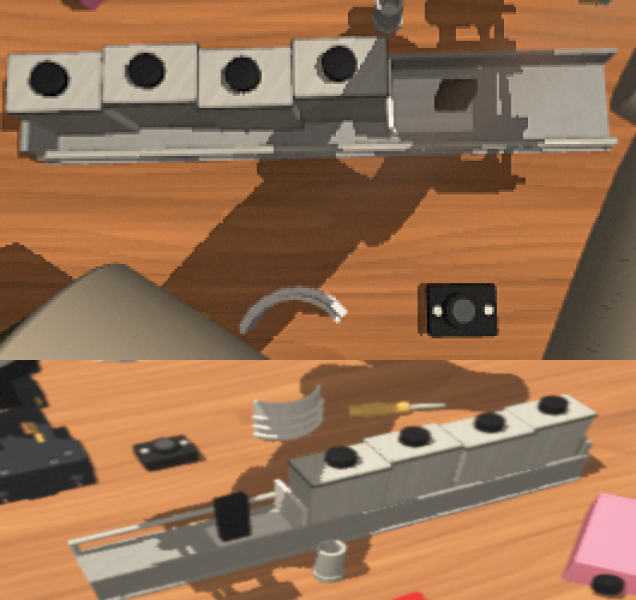

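All four tins stand side by side, the stop plate touches the row, the robot is clear and the parts around the lane are where they were.

```bash
python3 -c "
from workcell import finish_job
print(finish_job())"
```

```text
the job is handed in; nothing more can be done
None
```

The job is done and handed in at about 22 s of the 64 s allowed. I lifted both tipped tins by their caps, turned them upright and set them down in the lane. Then I gripped the row stop by its tab and slid it about 87 mm toward the end wall, until the push force rose to 26 N and it stopped moving.

**Last checks:** after the arm moved away, the final pictures showed four upright tins closed up between the stop and the end wall. The stop plate was against the row, and the parts around the lane looked unmoved, as far as they were in view. I estimate the stop value at about 0.118, against the nominal 0.120; I worked this out from the arm's travel and did not measure it directly.

**What went wrong or differs:**
- **First approach:** pointing the tool 55 degrees forward stopped the arm short at its joint 4 limit, so I used a 25 degree tilt instead.
- **First cap grip:** the first grip on the first tin's cap was poor and had to be redone.
- **Cap size:** the fingers read about 26 mm on the 28 mm caps. Neither tin visibly slipped.
- **Row alignment:** the two re-stood tins sit a few millimetres further forward in the lane than the other two.

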